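# Close the stoneware jar with the lid that fits

### The job

The open red-brown stoneware jar needs its lid: of the three wooden lids on the worktop, only one is the right size. Set that lid gently on the jar (not dropped), knob up, with its plug down in the mouth and its disc lying flat on the rim all round. Leave the other two lids where they lie and the jar standing where it is.

Things in the scene. Friction and masses are not known exactly. Their poses are not given: they have to be found in the camera images.
- jar: open round red-brown stoneware jar standing upright on the worktop, 90 mm high, 98 mm across the rim outside, mouth 84 mm across inside (wall 7 mm), empty. Origin at the centre of its underside, z up. 600 g, loose.
- jar_rim (a point): centre of the jar's mouth, at the height of the top of the rim (90 mm above the jar's origin)
- lid_a: turned pale wooden jar lid, the smallest of the three: a flat round disc 74 mm across and 9 mm thick, a plain upright knob on top (26 mm across, 36 mm tall), and a round plug underneath (46 mm across, 12 mm deep). It lies on the worktop right way up, on its plug. Origin at the centre of the plug's underside, z up along the axis: the disc spans 12 to 21 mm above the origin, the knob 21 to 57 mm. 44 g. Loose.
- lid_b: turned pale wooden jar lid, the middle one of the three: a flat round disc 100 mm across and 9 mm thick, a plain upright knob on top (26 mm across, 36 mm tall), and a round plug underneath (72 mm across, 12 mm deep). It lies on the worktop right way up, on its plug. Origin at the centre of the plug's underside, z up along the axis: the disc spans 12 to 21 mm above the origin, the knob 21 to 57 mm. 80 g. Loose.
- lid_c: turned pale wooden jar lid, the largest of the three: a flat round disc 128 mm across and 9 mm thick, a plain upright knob on top (26 mm across, 36 mm tall), and a round plug underneath (100 mm across, 12 mm deep). It lies on the worktop right way up, on its plug. Origin at the centre of the plug's underside, z up along the axis: the disc spans 12 to 21 mm above the origin, the knob 21 to 57 mm. 131 g. Loose.

How it is judged (in metres and radians):
At the end, for the whole second after the job is handed in: The 100 mm lid sits on the jar knob up: axis within 10 mm of the mouth's centre, disc within 5 mm of the rim, level within 7 degrees. The jar stands upright within 40 mm, the other two lids lie within 30 mm, of where they were. Lid and jar are at rest (horizontal distance between lid_b and jar_rim below 0.01 m and z of lid_b in the frame of jar_rim between -0.017 and -0.007 m and angle between each of lid_b, jar's own z axis and vertical below 0.12 rad and height (world z) of jar below 0.01 m and distance of jar from where it was at the start of the episode below 0.04 m and distance of each of lid_a, lid_c from where it was at the start of the episode below 0.03 m and linear speed of each of lid_b, jar below 0.02 m/s); the robot touches nothing.
It fails at once if the fitting lid comes down on the jar faster than 0.6 m/s (dropped or slammed) (linear speed of lid_b above 0.6 m/s and horizontal distance between lid_b and jar_rim below 0.03 m and z of lid_b in the frame of jar_rim below 0.06 m).
It also fails if it takes over 38 s, if anything falls off the work surface, if the arm or the gripper's body presses on something with over 40 N, if the wrist force passes 120 N, or if a joint passes its speed limit or range.

### The arm

A 6-joint arm with a two-finger parallel gripper is mounted at the origin on a cart in front of the work surface, level with it; the furniture and walls round the work are solid. World frame = base frame: x ahead of the robot, y to its left, z up, the work surface at z = 0. Lengths are in mm, angles in degrees, forces in N, time in s.
With the tool pointing down it reaches from about 300 to 850 mm from the base axis. Payload 4.2 kg.
Tool frame: the origin (TCP) lies at the very end of the fingers, on their centre line; the grasp point (between the pads) lies 19 mm behind it; z points along the fingers, y is the line along which they close (so a half turn about z gives the same grasp; the last joint's range is limited). The gripper opens to 91 mm and grips with 3 to 60 N. Pads are 32 mm wide; open, the fingers measure 118 mm over their backs; the gripper's body (76 mm by 178 mm) begins 60 mm behind the grasp point.
Start: joints at [64.458, 18.312, 89.639, -0, 72.044, -1.146], TCP at [237.508, 523.673, 213.976] pointing down, gripper open.
Joint ranges: [-177.97, 177.97], [-48.28, 115.42], [12.27, 149.76], [-77.06, 257.06], [2.81, 150.46], [-146.56, 146.56]. Speed limits (degrees/s): [147.25, 147.25, 180, 180, 180, 180].

### API

Orientations are given as [roll, pitch, yaw] about the fixed x, y, z axes, in that order (R = Rz(yaw) Ry(pitch) Rx(roll)).
In Python, from workcell import * gives the robot as it stands.
- The arm moves only by the tool move_arm, never from a script. Its argument "motion" is a list of rows, each a list of 3 entries, a list of its own where there are three numbers: the finger opening in mm, from 0 to 91.2, then the shift along the world's x, y, z in units of 25 mm (1.0 is 25 mm), then the turn, a rotation vector about the world's x, y, z in units of 4 degrees (1.0 is 4 degrees). In form: [[grip, [x, y, z], [ax, ay, az]], ...]. A call has 1 to 20 rows; each row shifts and turns the commanded pose from where the row before left it; what a row does not reach is not made up. A row lasts 1/12 s, in which the tool goes at most 41.7 mm and 7.16 degrees, less where a joint would pass 70% of its speed; a pose out of reach is approached as far as the arm can. A call with a number of a shift or a turn outside -1 to 1 is refused whole. A call with a gripper value outside its range is refused whole. The fingers move at their own pace and stop on an object; "grip_force" is the grip in N (left out, the last holds). Time passes only in rows, so rows that do not move let the fingers close. It gives the time, the measured TCP pose, the force, the opening and the grip force at its end, in the units of the state.
- state(): the state, without advancing time (a new reading comes with each control period).
- grab_frame(name): name is "side" or "top"; returns the picture (384x512x3 uint8, blue, green, red); there is no depth.
- camera_info(name): a dict with "fx", "fy", "cx", "cy" (pixels), "rvec" (rotation vector, rad) and "tvec" (3), from world to camera coordinates, as OpenCV has them. Camera axes: x right, y down, z forward; pixel columns grow to the right and rows downward; lengths in mm; the calibration is good to about 2 mm. A picture is of the moment at which its call begins. camera_info takes no time and is no camera call.
- job_done(): hands the job in; it is judged then, once.
The state is a dict: "time_s": time; "qpos": joint angles; "qvel": joint speeds; "effort": joint torques, N m; "ee_pos": TCP position; "ee_rot": TCP orientation; "force": force on the tool from outside, world axes, zero at the start; "torque": the same for the moment, N m; "gripper_width": finger opening in mm; "gripper_force": force on a finger pad.
Only numpy, scipy, OpenCV 4.12 (cv2) and the standard library are available. Lean on these libraries where they do the work, as an engineer would, in place of code of your own. Each camera call takes 0.05 s, during which the arm holds its last target. There are 200 camera calls.

## Working session

There is one attempt and no reset: what is moved stays moved. The work goes in short steps, Python scripts to look and compute and a tool call to move; the robot and the scene stay as the last step left them, time stands still between calls to the robot, and variables do not carry over. Pictures are saved under pics/ and viewed, at most 10 in all, crops included, and the job is handed in when it is done.

Besides the shell and the picture viewer there is one more tool, called after "Call:" by a JSON object that holds its "op" and its "data", one argument or row to a line. move_arm: Moves the arm, as the interface text tells. Shifts and turns lie within -1 to 1; 1 stands for 25 mm of shift or 4 degrees of turn. Its arguments: {"type":"object","properties":{"motion":{"type":"array","items":{"type":"array"}},"grip_force":{"type":"number"}},"required":["motion"]}

```bash
mkdir -p pics
python3 - <<'E'
from workcell import *
import cv2
for n in("top","side"):
    cv2.imwrite(f"pics/{n}0.png",grab_frame(n)); print(n,camera_info(n))
s=state();print(s["time_s"],s["ee_pos"],s["ee_rot"])
E
```

```text
top {'fx': 386.86504642063613, 'fy': 386.86504642063613, 'cx': 250.38529244095733, 'cy': 188.73205856734805, 'rvec': array([ 2.15713301, -2.10442499,  0.16813715]), 'tvec': array([ 43.10734198, 519.00139956, 998.40862727])}
side {'fx': 398.3710736381598, 'fy': 398.3710736381598, 'cx': 258.4464511416892, 'cy': 191.81458552261918, 'rvec': array([ 0.27469468,  2.78320385, -1.26850716]), 'tvec': array([ 526.77456566,  -14.39057227, 1020.19834319])}
0.1 [237.31346393 523.24101669 213.22720021] [-1.79909310e+02 -2.01731984e-03  1.55603552e+02]
```

View pics/top0.png

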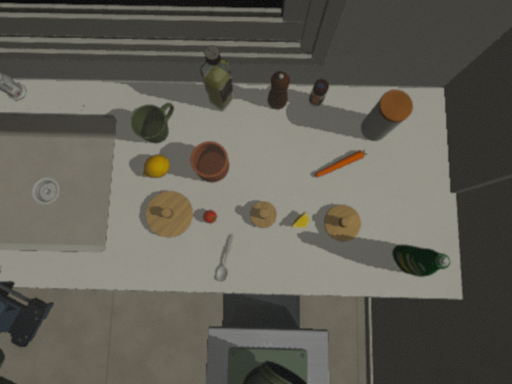

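View pics/side0.png

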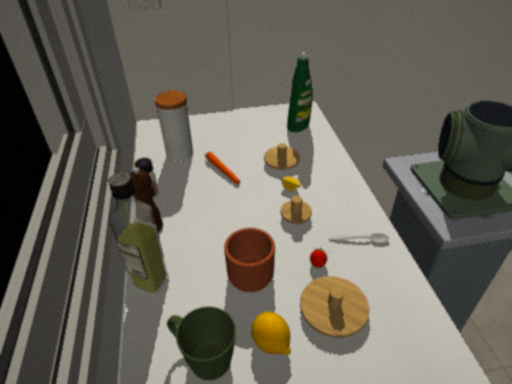

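The top view shows the jar at about (210,162). By disc width, lid_c is at (170,214), lid_a at (263,214) and lid_b at (342,222). The side view has the jar rim at (250,243) and lid_b at (281,157), with its knob top near (282,148). Next I'll measure these with masks and triangulation.

```bash
cat > h.py <<'E'
from workcell import *
import cv2, numpy as np
def ray(n,uv):
    c=camera_info(n);R=cv2.Rodrigues(np.array(c["rvec"]))[0];t=np.array(c["tvec"])
    d=R.T@np.array([(uv[0]-c["cx"])/c["fx"],(uv[1]-c["cy"])/c["fy"],1]);return -R.T@t,d/np.linalg.norm(d)
def plane(n,uv,z):
    o,d=ray(n,uv);return (o+d*(z-o[2])/d[2]).round(1)
def tri(a,b):
    (o1,d1),(o2,d2)=ray("top",a),ray("side",b)
    s=np.linalg.lstsq(np.c_[d1,-d2],o2-o1,rcond=None)[0]
    p,q=o1+s[0]*d1,o2+s[1]*d2;return ((p+q)/2).round(1),round(float(np.linalg.norm(p-q)),1)
def blob(img,seed,lo,hi,k=0):
    m=cv2.inRange(cv2.cvtColor(img,cv2.COLOR_BGR2HSV),lo,hi)
    if k:m=cv2.morphologyEx(m,cv2.MORPH_OPEN,cv2.getStructuringElement(cv2.MORPH_ELLIPSE,(k,k)))
    cs=cv2.findContours(m,cv2.RETR_EXTERNAL,cv2.CHAIN_APPROX_NONE)[0]
    return max(cs,key=lambda c:cv2.pointPolygonTest(c,seed,True))
E
python3 - <<'E'
from h import *
T,S=cv2.imread("pics/top0.png"),cv2.imread("pics/side0.png")
W=((10,70,60),(28,255,255));J=((0,90,30),(12,255,255))
out=[]
for n,s,ss,k in(("a",(263,220),(296,216),15),("b",(340,230),(281,162),13),("c",(170,225),(330,315),25)):
    e=cv2.fitEllipse(cv2.convexHull(blob(T,s,*W))); f=cv2.fitEllipse(blob(S,ss,*W,k))
    print(n,np.round(e,1) if 0 else e,f,plane("top",e[0],21),tri(e[0],f[0])); cv2.ellipse(T,e,(255,0,0),1);cv2.ellipse(S,f,(255,0,0),1)
for im,s in((T,(210,175)),(S,(250,270))):
    c=blob(im,s,*J);print("jar",cv2.boundingRect(c));cv2.drawContours(im,[c],-1,(0,255,0),1)
a=cv2.resize(T[130:250,140:370],None,fx=3,fy=3,interpolation=0);b=cv2.resize(S[130:300,215:325],None,fx=3,fy=3,interpolation=0)
cv2.imwrite("pics/m1.png",a);cv2.imwrite("pics/m2.png",b)
E
```

```text
a ((262.91131591796875, 214.18777465820312), (25.883291244506836, 26.2688045501709), 71.17560577392578) ((295.606689453125, 211.09722900390625), (23.91594123840332, 29.523509979248047), 95.65617370605469) [452.1  20.3  21. ] (array([452.2,  20.3,  18.2]), 0.4)
b ((342.1912536621094, 222.58966064453125), (35.44612121582031, 36.998619079589844), 124.25484466552734) ((281.62091064453125, 157.1134033203125), (23.5494384765625, 34.759971618652344), 91.9024429321289) [ 434.6 -194.7   21. ] (array([ 434.3, -195.2,   17.4]), 1.3)
c ((168.69972229003906, 213.69650268554688), (45.66218185424805, 46.989315032958984), 59.268741607666016) ((334.0876770019531, 306.399169921875), (58.59965515136719, 70.21800994873047), 114.28995513916016) [447.2 277.   21. ] (array([447.5, 278.7,  14.3]), 0.7)
jar (191, 142, 38, 39)
jar (224, 228, 51, 64)
```

View pics/m1.png

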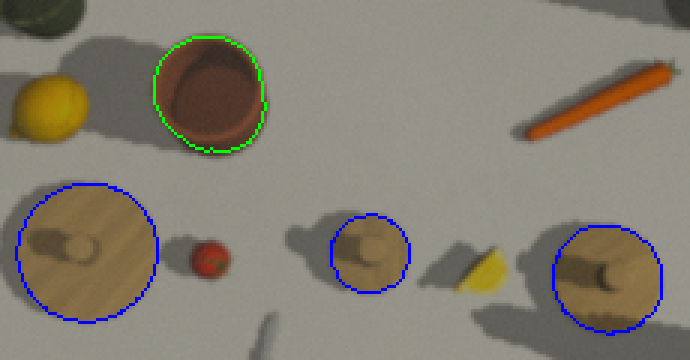

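View pics/m2.png

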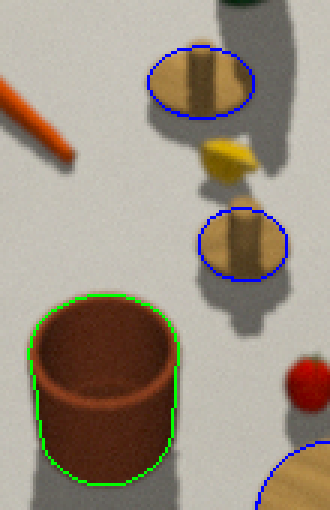

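The overlays fit all three lids well. lid_b is at about (434.5,-195), with its disc near z 18–21. For the jar I'll fit circles to the rim arcs in both views and find the height where the two agree.

Run:
```python
from h import *
from scipy.optimize import least_squares
T,S=cv2.imread("pics/top0.png"),cv2.imread("pics/side0.png")
J=((0,90,30),(12,255,255))
ct=blob(T,(210,175),*J)[:,0].astype(float);cs=blob(S,(250,270),*J)[:,0].astype(float)
ct=ct[(ct@[1,1.0])<210+160];cs=cs[cs[:,1]<248]
for z in(75,80,85,90,95,100):
    r=[]
    for n,c in(("top",ct),("side",cs)):
        P=np.array([plane(n,p,z)[:2] for p in c])
        f=least_squares(lambda q:np.hypot(*(P-q[:2]).T)-q[2],[*P.mean(0),49],loss="soft_l1");r+=[f.x.round(1)]
    print(z,*r)
# knob tops of lid b, seen by eye
print(tri((344,222),(282,146)))
```

```text
75 [589.4 167.9  47.5] [584.4 153.5  48.3]
80 [588.1 167.3  47.3] [585.  157.8  47.9]
85 [586.9 166.7  47. ] [585.7 162.1  47.5]
90 [585.7 166.   46.8] [586.3 166.5  47.1]
95 [584.5 165.4  46.6] [586.9 170.8  46.7]
100 [583.2 164.8  46.3] [587.6 175.2  46.3]
(array([ 433.9, -191.7,   56.2]), 1.4)
```

Call:
{"op": "move_arm", "data": {
  "motion": [
    [91, [0.26, -0.95, 0], [0, 0, -0.5]],
    [91, [0.26, -0.95, 0], [0, 0, -0.5]],
    [91, [0.26, -0.95, 0], [0, 0, -0.5]],
    [91, [0.26, -0.95, 0], [0, 0, -0.5]],
    [91, [0.26, -0.95, 0], [0, 0, -0.5]],
    [91, [0.26, -0.95, 0], [0, 0, -0.5]],
    [91, [0.26, -0.95, 0], [0, 0, -0.5]],
    [91, [0.26, -0.95, 0], [0, 0, -0.5]],
    [91, [0.26, -0.95, 0], [0, 0, -0.5]],
    [91, [0.26, -0.95, 0], [0, 0, -0.5]],
    [91, [0.26, -0.95, 0], [0, 0, -0.5]],
    [91, [0.26, -0.95, 0], [0, 0, -0.5]],
    [91, [0.26, -0.95, 0], [0, 0, -0.5]],
    [91, [0.26, -0.95, 0], [0, 0, -0.5]],
    [91, [0.26, -0.95, 0], [0, 0, -0.5]],
    [91, [0.26, -0.95, 0], [0, 0, -0.5]],
    [91, [0.26, -0.95, 0], [0, 0, -0.5]],
    [91, [0.26, -0.95, 0], [0, 0, -0.5]],
    [91, [0.26, -0.95, 0], [0, 0, -0.5]],
    [91, [0.26, -0.95, 0], [0, 0, -0.5]]
  ]
}}

```text
time_s: 1.77
ee_pos: [367.3, 47.4, 213.8]
ee_rot: [-180.0, -0.0, 115.5]
force: [0.5, 0.9, -0.2]
gripper_width: 90.8
gripper_force: 0.0
```

Call:
{"op": "move_arm", "data": {
  "motion": [
    [91, [0.26, -0.95, 0], [0, 0, -0.5]],
    [91, [0.26, -0.95, 0], [0, 0, -0.5]],
    [91, [0.26, -0.95, 0], [0, 0, -0.5]],
    [91, [0.26, -0.95, 0], [0, 0, -0.5]],
    [91, [0.26, -0.95, 0], [0, 0, -0.5]],
    [91, [0.26, -0.95, 0], [0, 0, -0.5]],
    [91, [0.26, -0.95, 0], [0, 0, -0.5]],
    [91, [0.26, -0.95, 0], [0, 0, -0.5]],
    [91, [0.26, -0.95, 0], [0, 0, -0.5]],
    [91, [0.26, -0.95, 0], [0, 0, -0.5]],
    [91, [0, 0, 0], [0, 0, 0]],
    [91, [0, 0, 0], [0, 0, 0]],
    [91, [0, 0, 0], [0, 0, 0]]
  ]
}}

```text
time_s: 2.85
ee_pos: [431.9, -188.3, 213.6]
ee_rot: [-179.9, -0.1, 95.6]
force: [-1.0, 0.1, 0.0]
gripper_width: 90.7
gripper_force: 0.0
```

Call:
{"op": "move_arm", "data": {
  "motion": [
    [91, [0.1, -0.27, -0.6], [0, 0, 0]],
    [91, [0, 0, -0.9], [0, 0, 0]],
    [91, [0, 0, -0.9], [0, 0, 0]],
    [91, [0, 0, -0.9], [0, 0, 0]],
    [91, [0, 0, -0.9], [0, 0, 0]],
    [91, [0, 0, -0.9], [0, 0, 0]],
    [91, [0, 0, -0.9], [0, 0, 0]],
    [91, [0, 0, -0.7], [0, 0, 0]],
    [91, [0, 0, -0.4], [0, 0, 0]],
    [91, [0, 0, -0.2], [0, 0, 0]],
    [91, [0, 0, -0.1], [0, 0, 0]],
    [91, [0, 0, 0], [0, 0, 0]],
    [91, [0, 0, 0], [0, 0, 0]]
  ]
}}

```text
time_s: 3.93
ee_pos: [435.5, -195.5, 29.7]
ee_rot: [179.9, 0.0, 95.6]
force: [0.9, 0.3, -0.0]
gripper_width: 90.8
gripper_force: 0.0
```

Run:
```python
from h import *
S,T=grab_frame("side"),grab_frame("top")
cv2.imwrite("pics/g.png",np.vstack([cv2.resize(S[90:190,230:340],None,fx=3,fy=3),cv2.resize(T[170:270,290:400],None,fx=3,fy=3)]))
```

```text
(no output)
```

View pics/g.png

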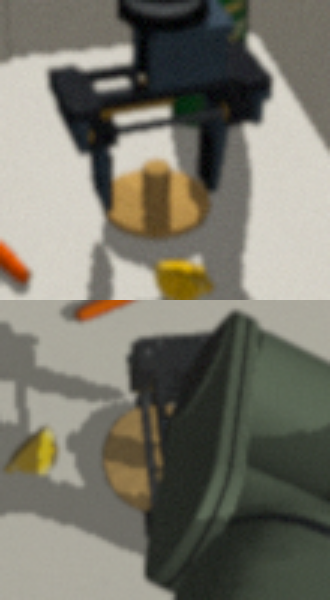

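The picture shows the knob between the two fingers, with the crop's side view putting it at about (155,190), and the fingertips just above the disc. Now I'll close and lift.

Call:
{"op": "move_arm", "data": {
  "grip_force": 20,
  "motion": [
    [60, [0, 0, 0], [0, 0, 0]],
    [45, [0, 0, 0], [0, 0, 0]],
    [35, [0, 0, 0], [0, 0, 0]],
    [20, [0, 0, 0], [0, 0, 0]],
    [20, [0, 0, 0], [0, 0, 0]],
    [20, [0, 0, 0], [0, 0, 0]],
    [20, [0, 0, 0], [0, 0, 0]],
    [20, [0, 0, 0], [0, 0, 0]],
    [20, [0, 0, 0], [0, 0, 0]],
    [20, [0, 0, 0], [0, 0, 0]]
  ]
}}

```text
time_s: 4.87
ee_pos: [435.0, -195.6, 29.0]
ee_rot: [180.0, 0.0, 95.6]
force: [0.5, -0.3, 0.2]
gripper_width: 27.3
gripper_force: 0.0
```

Call:
{"op": "move_arm", "data": {
  "motion": [
    [20, [0, 0, 0], [0, 0, 0]],
    [20, [0, 0, 0], [0, 0, 0]],
    [20, [0, 0, 0], [0, 0, 0]],
    [20, [0, 0, 0], [0, 0, 0]]
  ]
}}

```text
time_s: 5.2
ee_pos: [434.9, -195.6, 28.9]
ee_rot: [-180.0, -0.0, 95.6]
force: [0.3, 0.2, 0.5]
gripper_width: 25.5
gripper_force: 20.0
```

Call:
{"op": "move_arm", "data": {
  "motion": [
    [20, [0, 0, 0.2], [0, 0, 0]],
    [20, [0, 0, 0.5], [0, 0, 0]],
    [20, [0, 0, 0.8], [0, 0, 0]],
    [20, [0, 0, 0.9], [0, 0, 0]],
    [20, [0, 0, 0.9], [0, 0, 0]],
    [20, [0, 0, 0.9], [0, 0, 0]],
    [20, [0, 0, 0.9], [0, 0, 0]],
    [20, [0, 0, 0.8], [0, 0, 0]],
    [20, [0, 0, 0.4], [0, 0, 0]],
    [20, [0, 0, 0.2], [0, 0, 0]]
  ]
}}

```text
time_s: 6.03
ee_pos: [435.6, -195.8, 193.1]
ee_rot: [179.8, 0.1, 95.6]
force: [-0.6, -0.8, -2.3]
gripper_width: 25.6
gripper_force: 20.0
```

Call:
{"op": "move_arm", "data": {
  "motion": [
    [20, [0.1, 0.3, 0], [0, 0, 0.5]],
    [20, [0.2, 0.5, 0], [0, 0, 1]],
    [20, [0.34, 0.8, 0], [0, 0, 1]],
    [20, [0.34, 0.8, 0], [0, 0, 1]],
    [20, [0.34, 0.8, 0], [0, 0, 1]],
    [20, [0.34, 0.8, 0], [0, 0, 1]],
    [20, [0.34, 0.8, 0], [0, 0, 1]],
    [20, [0.34, 0.8, 0], [0, 0, 1]],
    [20, [0.34, 0.8, 0], [0, 0, 1]],
    [20, [0.34, 0.8, 0], [0, 0, 1]],
    [20, [0.34, 0.8, 0], [0, 0, 1]],
    [20, [0.34, 0.8, 0], [0, 0, 1]],
    [20, [0.34, 0.8, 0], [0, 0, 1]],
    [20, [0.34, 0.8, 0], [0, 0, 1]],
    [20, [0.34, 0.8, 0], [0, 0, 1]],
    [20, [0.34, 0.8, 0], [0, 0, 1]],
    [20, [0.34, 0.8, 0], [0, 0, 1]],
    [20, [0.34, 0.8, 0], [0, 0, 1]],
    [20, [0.2, 0.6, 0], [0, 0, 1]],
    [20, [0.1, 0.28, 0], [0, 0, 0.5]]
  ]
}}

```text
time_s: 7.7
ee_pos: [585.5, 168.8, 189.2]
ee_rot: [-180.0, -0.2, 171.9]
force: [-0.2, 1.6, -2.0]
gripper_width: 25.6
gripper_force: 20.0
```

Call:
{"op": "move_arm", "data": {
  "motion": [
    [20, [0, 0, 0], [0, 0, 0]],
    [20, [0, 0, 0], [0, 0, 0]],
    [20, [0, 0, 0], [0, 0, 0]]
  ]
}}

```text
time_s: 7.95
ee_pos: [585.3, 165.6, 190.9]
ee_rot: [-179.9, -0.1, 171.5]
force: [-0.1, -0.5, -1.0]
gripper_width: 25.7
gripper_force: 20.0
```

Run:
```python
from h import *
print(state()["ee_pos"],state()["gripper_width"])
S,T=grab_frame("side"),grab_frame("top")
cv2.imwrite("pics/side2.png",S);cv2.imwrite("pics/top2.png",T)
cv2.imwrite("pics/h.png",np.hstack([cv2.resize(S[100:300,170:330],None,fx=2.4,fy=2.4),cv2.resize(T[80:280,130:290],None,fx=2.4,fy=2.4)]))
```

```text
[585.32473718 165.61602266 190.87370608] 25.73462718081312
```

View pics/h.png

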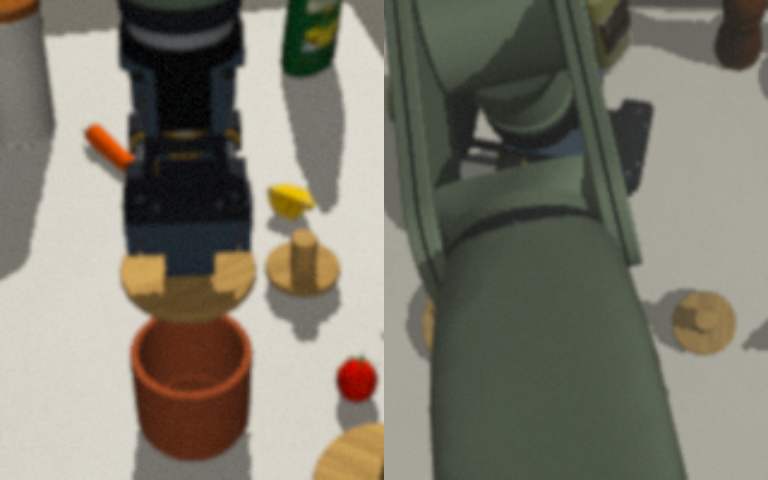

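The lid is level and held over the jar. In the side crop the lid spans x 120–257 and the jar rim spans 131–252. A quick numeric check of the lid's lateral position comes before lowering.

Run:
```python
from h import *
S=cv2.imread("pics/side2.png");W=((10,70,60),(28,255,255));
c=blob(S,(248,225),*W)[:,0].astype(float);x,y,w,h=cv2.boundingRect(c.astype(np.int32));print(x,y,w,h)
p=c[c[:,1]>y+h*0.55]  # front lower edge of the disc, z = 162+12
from scipy.optimize import least_squares
for z in(174,):
    P=np.array([plane("side",q,z)[:2] for q in p])
    f=least_squares(lambda q:np.hypot(*(P-q).T)-49,[586,166],loss="soft_l1");print(f.x,f.cost/len(p))
J=blob(S,(240,280),(0,90,30),(12,255,255));print(cv2.boundingRect(J),"before 224,51 wide")
```

```text
220 203 57 42
[584.46482459 171.63482997] 4.276568670487501
(224, 231, 51, 61) before 224,51 wide
```

Call:
{"op": "move_arm", "data": {
  "motion": [
    [20, [0.05, 0.02, -0.3], [0, 0, 0]],
    [20, [0, 0, -0.5], [0, 0, 0]],
    [20, [0, 0, -0.5], [0, 0, 0]],
    [20, [0, 0, -0.4], [0, 0, 0]],
    [20, [0, 0, -0.3], [0, 0, 0]],
    [20, [0, 0, -0.3], [0, 0, 0]],
    [20, [0, 0, -0.2], [0, 0, 0]],
    [20, [0, 0, -0.2], [0, 0, 0]],
    [20, [0, 0, 0], [0, 0, 0]],
    [20, [0, 0, 0], [0, 0, 0]]
  ]
}}

```text
time_s: 8.88
ee_pos: [587.3, 166.9, 124.0]
ee_rot: [180.0, 0.0, 171.6]
force: [-0.7, -0.8, -0.8]
gripper_width: 25.6
gripper_force: 20.0
```

Call:
{"op": "move_arm", "data": {
  "motion": [
    [20, [0, 0, -0.1], [0, 0, 0]],
    [20, [0, 0, -0.1], [0, 0, 0]],
    [20, [0, 0, -0.1], [0, 0, 0]],
    [20, [0, 0, 0], [0, 0, 0]],
    [20, [0, 0, 0], [0, 0, 0]]
  ]
}}

```text
time_s: 9.3
ee_pos: [587.2, 166.9, 116.4]
ee_rot: [-180.0, -0.0, 171.6]
force: [-0.2, -0.7, -0.6]
gripper_width: 25.5
gripper_force: 20.0
```

Call:
{"op": "move_arm", "data": {
  "motion": [
    [20, [0, 0, -0.1], [0, 0, 0]],
    [20, [0, 0, -0.1], [0, 0, 0]],
    [20, [0, 0, -0.1], [0, 0, 0]],
    [20, [0, 0, 0], [0, 0, 0]],
    [20, [0, 0, 0], [0, 0, 0]]
  ]
}}

```text
time_s: 9.72
ee_pos: [587.1, 166.9, 108.7]
ee_rot: [-180.0, -0.0, 171.6]
force: [0.4, 0.4, -0.6]
gripper_width: 25.5
gripper_force: 20.0
```

Call:
{"op": "move_arm", "data": {
  "motion": [
    [20, [0, 0, -0.04], [0, 0, 0]],
    [20, [0, 0, -0.02], [0, 0, 0]],
    [20, [0, 0, 0], [0, 0, 0]],
    [20, [0, 0, 0], [0, 0, 0]]
  ]
}}

```text
time_s: 10.05
ee_pos: [587.3, 166.9, 107.5]
ee_rot: [180.0, 0.0, 171.6]
force: [0.8, 0.8, -1.1]
gripper_width: 25.5
gripper_force: 20.0
```

Call:
{"op": "move_arm", "data": {
  "motion": [
    [20, [0, 0, -0.03], [0, 0, 0]],
    [20, [0, 0, -0.03], [0, 0, 0]],
    [20, [0, 0, 0], [0, 0, 0]],
    [20, [0, 0, 0], [0, 0, 0]],
    [20, [0, 0, 0], [0, 0, 0]]
  ]
}}

```text
time_s: 10.47
ee_pos: [587.5, 167.0, 107.0]
ee_rot: [180.0, 0.1, 171.6]
force: [-2.0, -0.1, 6.2]
gripper_width: 25.7
gripper_force: 20.0
```

Contact, with an upward force of about 6 N at the expected height. Now I'll release and retreat.

Call:
{"op": "move_arm", "data": {
  "motion": [
    [28, [0, 0, 0], [0, 0, 0]],
    [32, [0, 0, 0], [0, 0, 0]],
    [40, [0, 0, 0], [0, 0, 0]],
    [50, [0, 0, 0], [0, 0, 0]],
    [60, [0, 0, 0], [0, 0, 0]],
    [70, [0, 0, 0], [0, 0, 0]],
    [70, [0, 0, 0], [0, 0, 0]],
    [70, [0, 0, 0], [0, 0, 0]]
  ]
}}

```text
time_s: 11.13
ee_pos: [587.2, 166.9, 105.9]
ee_rot: [180.0, -0.0, 171.6]
force: [-0.0, 0.5, -0.8]
gripper_width: 68.4
gripper_force: 0.0
```

Call:
{"op": "move_arm", "data": {
  "motion": [
    [70, [0, 0, 0.2], [0, 0, 0]],
    [70, [0, 0, 0.4], [0, 0, 0]],
    [70, [0, 0, 0.8], [0, 0, 0]],
    [70, [0, 0, 0.9], [0, 0, 0]],
    [70, [0, 0, 0.9], [0, 0, 0]],
    [70, [0, 0, 0.9], [0, 0, 0]],
    [70, [-0.5, -0.6, 0.2], [0, 0, 0]],
    [70, [-0.6, -0.8, 0], [0, 0, 0]],
    [70, [-0.6, -0.8, 0], [0, 0, 0]],
    [70, [-0.6, -0.8, 0], [0, 0, 0]],
    [70, [-0.6, -0.8, 0], [0, 0, 0]],
    [70, [-0.6, -0.8, 0], [0, 0, 0]],
    [70, [-0.6, -0.8, 0], [0, 0, 0]],
    [70, [-0.6, -0.8, 0], [0, 0, 0]],
    [70, [-0.6, -0.8, 0], [0, 0, 0]],
    [70, [-0.6, -0.8, 0], [0, 0, 0]],
    [70, [-0.3, -0.4, 0], [0, 0, 0]],
    [70, [0, 0, 0], [0, 0, 0]],
    [70, [0, 0, 0], [0, 0, 0]]
  ]
}}

```text
time_s: 12.72
ee_pos: [432.8, -38.1, 214.3]
ee_rot: [180.0, 0.1, 171.5]
force: [0.3, -0.4, -0.5]
gripper_width: 69.9
gripper_force: 0.0
```

Run:
```python
from h import *
S,T=grab_frame("side"),grab_frame("top")
W=((10,70,60),(28,255,255))
for n,s in(("a",(263,220)),("c",(170,225)),("b",(212,168))):
    try:
        e=cv2.fitEllipse(cv2.convexHull(blob(T,s,*W)));print(n,e,plane("top",e[0],99 if n=="b" else 21))
    except Exception as x:print(n,x)
cv2.imwrite("pics/i.png",np.hstack([cv2.resize(S[200:350,200:380],None,fx=2.2,fy=2.2),cv2.resize(T[110:260,130:290],None,fx=2.2,fy=2.2)]))
```

```text
a ((261.0203857421875, 223.89254760742188), (5.982709884643555, 14.633156776428223), 100.41204833984375) [425.6  24.9  21. ]
c ((168.74588012695312, 213.7972869873047), (45.29228973388672, 47.039485931396484), 58.79197311401367) [446.9 276.9  21. ]
b ((208.91748046875, 159.88986206054688), (38.18971252441406, 43.616844177246094), 148.0633544921875) [581.3 164.2  99. ]
```

View pics/i.png

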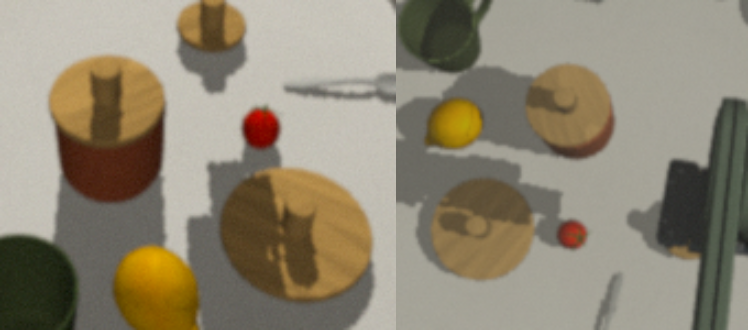

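The picture shows lid_b flat and centred on the jar, at about (107,100) in the side crop and (568,105) in the top crop. lid_a and lid_c are where they were, and the gripper is clear. Handing in.

```bash
python3 -c "
from workcell import *
print(job_done())"
```

```text
the job is handed in; nothing more can be done
None
```

The 100 mm lid (lid_b) is seated flat on the jar, knob up; the other two lids look undisturbed, and I handed the job in with about 13 s of the 38 s used; the hand-in returned no verdict.

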